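Wind down the wing screw of a profile hold-down jig

ROBOT

A 6-joint arm with a two-finger parallel gripper is mounted at the origin on a cart in front of the work surface, level with it; the furniture and walls round the work are solid. World frame = base frame: x ahead of the robot, y to its left, z up, the work surface at z = 0. Lengths are in mm, angles in rad, forces in N, time in s.
With the tool pointing down it reaches from about 250 to 775 mm from the base axis. Payload 8.9 kg.
Tool frame: the origin (TCP) lies on the centre line of the jaws, within the pads' length; the fingertips stand tip_extent ahead of it and the grasp point (between the pads) lies 5 mm behind it (tip_extent is the distance from the TCP to the fingertips, in mm); x points along the fingers, y is the direction in which the jaws open and shut, and the axes are right-handed (so a half turn about x gives the same grasp; the last joint's range is limited). The gripper opens to 85 mm and grips with 20 to 120 N. Pads are 22 mm wide; open, the fingers measure 114 mm over their backs; the gripper's body (76 mm by 85 mm) begins 54 mm behind the grasp point. The pads swing forward as they close: fully open they stand 13 mm farther back than shut.
Start: joints at [-1.312, 0.291, -0.153, 1.127, 0, 1.431], TCP at [203.382, -484.004, 245.305] pointing down, gripper open.
Joint ranges: [-2.52, 2.52], [-0.91, 1.74], [-1.3, 1.37], [-1.96, 2.02], [-1.52, 1.47], [-3.14, 3.14]. Speed limits (rad/s): [2.22, 2.22, 2.79, 3.14, 3.14, 3.14].

INTERFACE

Orientations are given as [roll, pitch, yaw] about the fixed x, y, z axes, in that order (R = Rz(yaw) Ry(pitch) Rx(roll)).
In Python, from workcell import sense, grab_frame, camera_params, sign_off, recognise, outline_of, tip_extent gives the robot as it stands.
- The arm moves only by the tool servo_tool, never from a script. Its argument "targets" is a list of rows, each a list of 6 numbers: the shift along the tool's x, y, z as a fraction of full scale, then the turn, a rotation vector about the tool's x, y, z as a fraction of full scale. A call has 1 to 10 rows; each row shifts and turns the commanded pose from where the row before left it, along the tool's axes as they then stand; what a row does not reach is not made up. Full scale, the value 1, is 3 cm for a shift and 0.12 rad for a turn. A row lasts 1/12 s, in which the tool goes at most 41.7 mm and 7.16 degrees, less where a joint would pass 70% of its speed; a pose out of reach is approached as far as the arm can. A call with a number of a shift or a turn outside -1 to 1 is refused whole. A call with a gripper value outside its range is refused whole. "grip" is the opening, from 0 (shut) to 1 (fully open), set as the call begins (left out, the last holds). The fingers move at their own pace and stop on an object; "grip_force" is the grip in N (left out, the last holds). Time passes only in rows, so rows that do not move let the fingers close. It gives the time, the measured TCP pose, the force and the opening at its end, in the units of the state.
- sense(): the state, without advancing time (a new reading comes with each control period).
- grab_frame(name): name is "scene" or "side" or "wrist"; returns the picture (480x640x3 uint8, red, green, blue); there is no depth.
- camera_params(name): a dict with "K" (3x3 intrinsics, pixels), "k1" (the pictures are not rectified: a ray, as slopes to the right and down, at radius r is drawn at 1 + k1 r^2 times it, then the intrinsics apply), "R" (3x3) and "t" (3): a world point X has camera coordinates R X + t; the wrist camera has in their place "T_tool_cam" (4x4, takes a point from camera to tool coordinates, whose origin is the TCP and whose axes are the tool frame's). Camera axes: x right, y down, z forward; pixel columns grow to the right and rows downward; lengths in mm; the calibration is good to about 2 mm. A picture is of the moment at which its call begins: read the wrist's pose just before it. camera_params takes no time and is no camera call.
- sign_off(): hands the job in, once; it reports no verdict.
Trained networks look in the newest picture that a camera, given by its name, has taken for a name from the list of things; names that differ only in an ending like _2 or _b are one class to them, and where a whole thing is asked for, a point or a joint stands for the part that bears it (a point fixed in the world has none). Each returns a list of dicts, best first, with "conf" (0 to 1); they miss things now and then, are a little off and sometimes report something else, mostly with a low value. They report only what shows in the picture. A call takes as long as a camera call. They do not tell look-alikes from the thing itself.
- recognise(camera, target): "bbox" ([left, top, width, height] in pixels, round what is visible of it).
- outline_of(camera, target): "pixels" (480x640 bool, what is visible of it) and "bbox" ([left, top, width, height] in pixels, round what is visible of it).
The state is a dict: "time_s": time; "joint_pos": joint angles; "qvel": joint speeds; "effort": joint torques, N m; "position": TCP position; "eef_rot": TCP orientation; "force": force on the tool from outside, world axes, zero at the start; "wrist_torque": the same for the moment, N m; "grip_width": finger opening in mm.
Only numpy, scipy, OpenCV 4.12 (cv2) and the standard library are available. Lean on these libraries where they do the work, as an engineer would, in place of code of your own. Each camera call takes 0.05 s, during which the arm holds its last target.

TASK

Clamp the aluminium frame profile that lies in the hold-down jig: push the orange wings of its loose screw round clockwise (seen from above) with a fingertip, stroke after stroke, until the black press plate bears firmly on the profile and the screw turns no further. Only push the wings; do not pinch them between the fingers. Do not lift the profile or drag it along or out of its channel, do not shift the tin, wood block, corner key or blue marker standing about, and finish clear of everything.

Things in the scene. Friction and masses are not known exactly. Their poses are not given: they have to be found in the camera images.
- jig: fixed jig: plywood board 130 (x) x 170 (y) x 15 mm on the table; two 6 mm high ridges along y on it form the channel for the profile. Origin: underside of the board, exactly below the vertical screw axis; z up, x from the channel towards the fence, y along the channel
- fence_top (a point): middle of the top edge of the upright aluminium fence's face, 33 mm from the screw axis on the jig's +x side, 90 mm above the table. The fence is 10 mm thick, 100 mm long along the jig's y and stands on the board; a foot and ribs are behind it
- bracket_top (a point): on the screw axis, on top of the fixed grey arm, 52 mm above the table. The arm is 36 mm wide in y, reaches from the fence to 18 mm past the axis over the channel and carries the screw in a 22 mm brass bush, 2.5 mm high
- clamp_wing (a joint): angle of the wing screw, rad; grows clockwise seen from above. At value q the line of the two like wings lies at jig yaw + pi/2 - q (counter-clockwise from world x). Starts at 0 to 2.5; plate meets the profile at about 6.5 and then presses harder; hard stop at 7.3. Friction 0.05 N m (about 2 N on a wing) holds it where it is left, also when clamped
- wing_middle (a point): on the screw axis, at half height of the wings: 76.5 mm above the table at joint value 0, sinking 0.955 mm per rad. The wings are two orange upright plates 7 mm thick, from 11.5 mm below to 15.5 mm above this point, reaching 30 mm out from the axis. The hub is 20 mm across, from 14.5 mm below to 2.5 mm above this point
- wing_tip (a point): middle of the outer end of one of the two wings, 30 mm from the screw axis
- wing_push_faces: the half of the wings' thickness to push for clockwise turning (the face on the counter-clockwise side of each wing). Origin on the screw axis, underside of the hub.
- wing_back_faces: the other half of the wings' thickness, which faces clockwise. Pressing on both halves at once counts as pinching. Origin on the screw axis, underside of the hub.
- press_plate: the black press plate, 26 x 26 x 5 mm, under the arm on the end of the screw (it carries the screw and the wings); it slides straight down as the screw turns and does not turn itself. Origin: centre of its underside, 6.2 mm above the profile at joint value 0.
- workpiece: loose silver aluminium U-channel profile, 22 x 200 x 13 mm, lying along the jig's y axis in the channel on the board, below the press plate. Origin: centre of its underside, 15 mm above the table.
- screw_tin: bystander: grey open tin, 66 mm across, 41 mm high; origin at the centre of its underside
- pine_block: bystander: brown pine wood block, 47 x 98 x 37 mm; origin at the centre of its underside
- corner_key: bystander: light grey L-shaped corner key, 42 x 42 x 9 mm; origin at the centre of its underside
- blue_marker: bystander: dark blue felt marker, 17 x 132 x 17 mm, lying along its y axis; origin at the centre of its underside
Things that resemble listed ones, but are neither listed nor needed, are in the scene too. There is more than one size of the workpiece; the job needs the middle-sized.

How it is judged (in metres and radians):
At the end, for the whole second after the job is handed in: The wing screw stands at rest past 6.7 rad, the press plate presses on the profile with more than 3 N, the profile lies flat in its channel below the plate (within 40 mm of centred, lengthwise), and the tin, wood block, corner key and blue marker are within 20 mm of where they stood (value of joint clamp_wing above 6.7 rad and contact force between press_plate and workpiece above 3 N and x of workpiece in the frame of jig between -0.004 and 0.004 m and y of workpiece in the frame of jig between -0.04 and 0.04 m and z of workpiece in the frame of jig between 0.011 and 0.018 m and angle between the y axis of workpiece and the y axis of jig, either way round below 0.1 rad and not (velocity of joint clamp_wing above 0.1 rad/s or velocity of joint clamp_wing below -0.1 rad/s) and distance of each of screw_tin, pine_block, corner_key, blue_marker from where it was at the start of the episode below 0.02 m); the robot touches nothing.
It fails at once if a wing is pinched: pressed on its push half and its back half at once (more than 4 N on each) (contact force between the fingers and wing_push_faces above 4 N and contact force between the fingers and wing_back_faces above 4 N).
It fails at once if the profile is lifted or carried off: 10 mm up, or dragged more than 30 mm (z of workpiece in the frame of jig above 0.025 m or distance of workpiece from where it was at the start of the episode above 0.03 m).
It fails at once if a bystander (tin, wood block, corner key, blue marker) is shifted by more than 20 mm (distance of any of screw_tin, pine_block, corner_key, blue_marker from where it was at the start of the episode above 0.02 m).
It also fails if it takes over 58 s, if anything falls off the work surface, if the arm or the gripper's body presses on something with over 40 N, if the wrist force passes 120 N, or if a joint passes its speed limit or range.

## Working session

There is one attempt and no reset: what is moved stays moved. The work goes in short steps, Python scripts to look and compute and a tool call to move; the robot and the scene stay as the last step left them, time stands still between calls to the robot, and variables do not carry over. Pictures are saved under pics/ and viewed, and the job is handed in when it is done.

Besides the shell and the picture viewer there is one more tool, called after ">>>" as name(argument=value, ...) on one line, values as JSON. servo_tool: Moves the arm, as the interface text tells. Its arguments: {"type":"object","properties":{"targets":{"type":"array"},"grip":{"type":"number"},"grip_force":{"type":"number"}},"required":["targets"]}

```bash
mkdir -p pics; cat > a.py <<'E'
from workcell import *
import cv2
s=sense();print(s)
for n in ["scene","side","wrist"]:
    f=grab_frame(n);cv2.imwrite(f"pics/{n}0.png",f[:,:,::-1])
    print(n,camera_params(n))
print(tip_extent() if callable(tip_extent) else tip_extent)
E
python3 a.py; ls
```

```text
{'time_s': 0.0, 'joint_pos': array([-1.31231487e+00,  2.91298859e-01, -1.54146818e-01,  1.12672087e+00,
        1.98977290e-05,  1.43154712e+00]), 'qvel': array([ 0.0003709 , -0.0013294 ,  0.0006828 ,  0.00130203,  0.00010438,
        0.00093997]), 'effort': array([-1.54767935e-03, -5.37144506e+01,  3.31372333e+01,  1.59872387e-02,
       -2.69367765e-04,  1.41363017e-05]), 'position': array([ 203.266806  , -483.57510936,  244.71501108]), 'eef_rot': array([-1.72456607,  1.56942596,  1.81475723]), 'force': array([-0.32681711, -0.12512333, -0.2760326 ]), 'wrist_torque': array([-0.00349168, -0.01721224,  0.02871492]), 'grip_width': 85.38518412890114}
scene {'K': array([[578.45679082,   0.        , 326.12647084],
       [  0.        , 578.45679082, 235.1194961 ],
       [  0.        ,   0.        ,   1.        ]]), 'k1': -0.16642272681847703, 'R': array([[ 6.96645056e-01, -7.17415940e-01, -1.85622571e-04],
       [-3.32879049e-01, -3.23012195e-01, -8.85920234e-01],
       [ 6.35513339e-01,  6.17233741e-01, -4.63837585e-01]]), 't': array([-540.90110153,  222.92071045,  927.43908289])}
sid
[... 267 characters left out ...]
.52957611, -0.84794369],
       [ 0.07742497,  0.84467166, -0.5296557 ]]), 't': array([-573.80890115,  -12.23695407, 1228.36803399])}
wrist {'K': array([[382.60614758,   0.        , 318.14895092],
       [  0.        , 382.60614758, 236.21642481],
       [  0.        ,   0.        ,   1.        ]]), 'k1': -0.026742784365661017, 'T_tool_cam': array([[ 2.52557079e-05, -3.08052618e-01,  9.51369320e-01,
        -1.28451883e+02],
       [ 9.99999962e-01, -2.54294285e-04, -1.08886975e-04,
        -3.79202167e-01],
       [ 2.75470699e-04,  9.51369287e-01,  3.08052600e-01,
        -7.85759309e+01],
       [ 0.00000000e+00,  0.00000000e+00,  0.00000000e+00,
         1.00000000e+00]])}
14.0
a.py
pics
```

View pics/scene0.png

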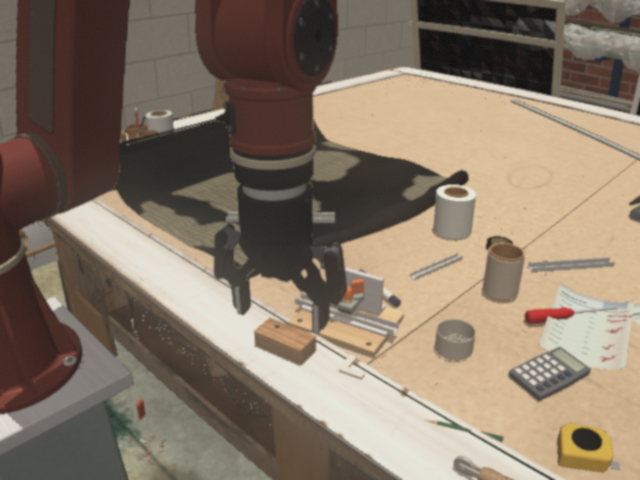

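View pics/side0.png

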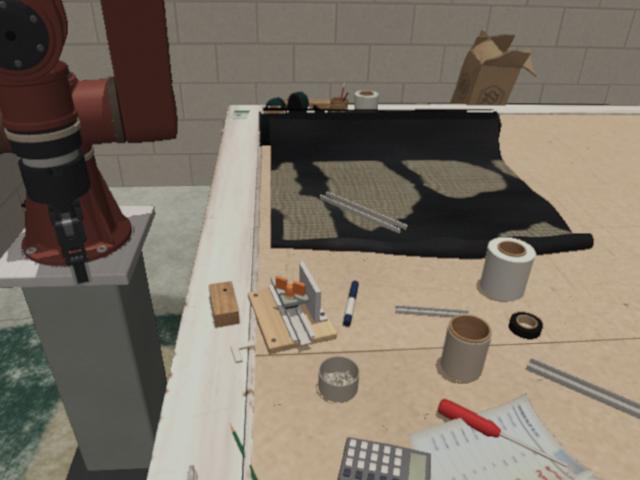

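View pics/wrist0.png

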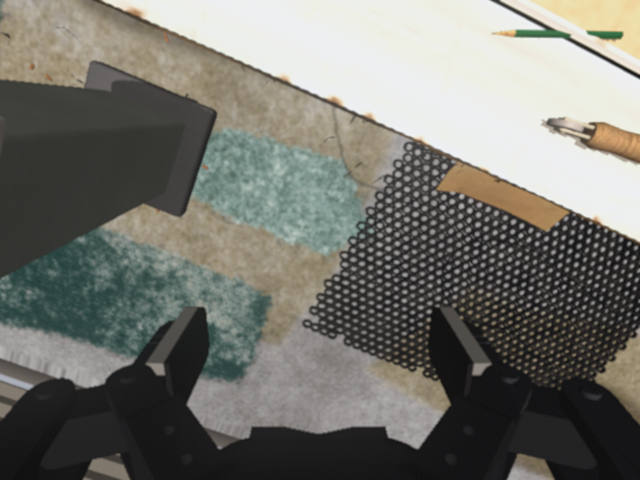

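The side image shows the jig around (290,310), with the orange wings at (290,287), fence at (310,292), block at (224,303), marker at (351,303), tin at (338,378) and corner key at (240,350). The loose profiles at (430,311), (360,212) and (590,390) are look-alikes.

```bash
cat > h.py <<'E'
from workcell import *
import cv2, numpy as np
from scipy.spatial.transform import Rotation as Ro
def cam(n,s=None):
    p=camera_params(n)
    if n=="wrist":
        T=np.eye(4);T[:3,:3]=Ro.from_euler('xyz',s["eef_rot"]).as_matrix();T[:3,3]=s["position"]
        M=np.linalg.inv(T@p["T_tool_cam"]);return p["K"],p["k1"],M[:3,:3],M[:3,3]
    return p["K"],p["k1"],p["R"],p["t"]
def px2z(c,uv,z):
    K,k,R,t=c
    d=np.array([k,0,0,0,0.])
    n=cv2.undistortPoints(np.array([[uv]],float),K,d)[0,0]
    r=R.T@np.array([n[0],n[1],1]);o=-R.T@t
    return o+r*(z-o[2])/r[2]
def proj(c,X):
    K,k,R,t=c
    X=np.atleast_2d(np.array(X,float))
    return cv2.projectPoints(X,cv2.Rodrigues(R)[0],t,K,np.array([k,0,0,0,0.]))[0][:,0]
def tri(cs,uvs):
    A=[];b=[]
    for c,uv in zip(cs,uvs):
        K,k,R,t=c;n=cv2.undistortPoints(np.array([[uv]],float),K,np.array([k,0,0,0,0.]))[0,0]
        for i in (0,1): A.append(n[i]*R[2]-R[i]);b.append(t[i]-n[i]*t[2])
    x,res,_,_=np.linalg.lstsq(np.array(A),np.array(b),rcond=None);return x,res
E
cat > b.py <<'E'
from h import *
names=["clamp_wing","fence_top","workpiece","press_plate","jig","screw_tin","pine_block","corner_key","blue_marker"]
for n in ["side"]:
    f=grab_frame(n); c=cam(n)
    for t in names:
        for d in outline_of(n,t)[:3]:
            ys,xs=np.nonzero(d["pixels"]); print(n,t,round(d["conf"],2),d["bbox"],xs.mean().round(1),ys.mean().round(1), px2z(c,(xs.mean(),ys.mean()),77 if "wing" in t else 15).round())
            if t in("jig","clamp_wing"): np.save(f"m_{n}_{t}.npy",d["pixels"])
    cv2.imwrite(f"pics/{n}_crop.png",cv2.resize(f[250:370,200:360,::-1],None,fx=5,fy=5,interpolation=cv2.INTER_CUBIC))
f=grab_frame("scene")
cv2.imwrite("pics/scene_crop.png",cv2.resize(f[240:390,240:440,::-1],None,fx=4,fy=4,interpolation=cv2.INTER_CUBIC))
print(sense()["time_s"])
E
python3 b.py
```

```text
side clamp_wing 0.6 [276.5, 277.8, 28.0, 16.7] 289.5 286.5 [ 498. -326.   77.]
side clamp_wing 0.36 [317.8, 355.0, 42.8, 46.6] 337.8 378.4 [ 562. -555.   77.]
side fence_top 0.73 [250.3, 266.7, 88.9, 82.2] 290.8 311.6 [ 500. -323.   15.]
side fence_top 0.61 [273.4, 275.8, 33.1, 16.7] 289.6 286.6 [ 501. -244.   15.]
side workpiece 0.95 [272.5, 279.3, 34.5, 65.2] 297.2 324.2 [ 511. -360.   15.]
side workpiece 0.8 [320.7, 195.3, 85.8, 37.5] 364.2 212.8 [703.  61.  15.]
side workpiece 0.69 [394.8, 305.4, 73.9, 12.0] 429.3 311.3 [ 768. -337.   15.]
side press_plate 0.62 [271.5, 277.2, 35.8, 31.2] 289.5 287.1 [ 500. -246.   15.]
side jig 0.88 [248.6, 261.2, 91.9, 90.4] 290.3 311.7 [ 499. -324.   15.]
side screw_tin 0.84 [317.3, 355.2, 42.4, 48.1] 338.0 378.6 [ 571. -498.   15.]
side pine_block 0.82 [207.2, 282.6, 35.6, 45.7] 223.6 304.5 [ 371. -295.   15.]
side corner_key 0.51 [230.3, 342.4, 20.2, 22.6] 239.9 349.8 [ 408. -422.   15.]
side blue_marker 0.76 [341.4, 280.5, 18.6, 47.7] 350.2 303.8 [ 617. -306.   15.]
0.7
```

View pics/side_crop.png

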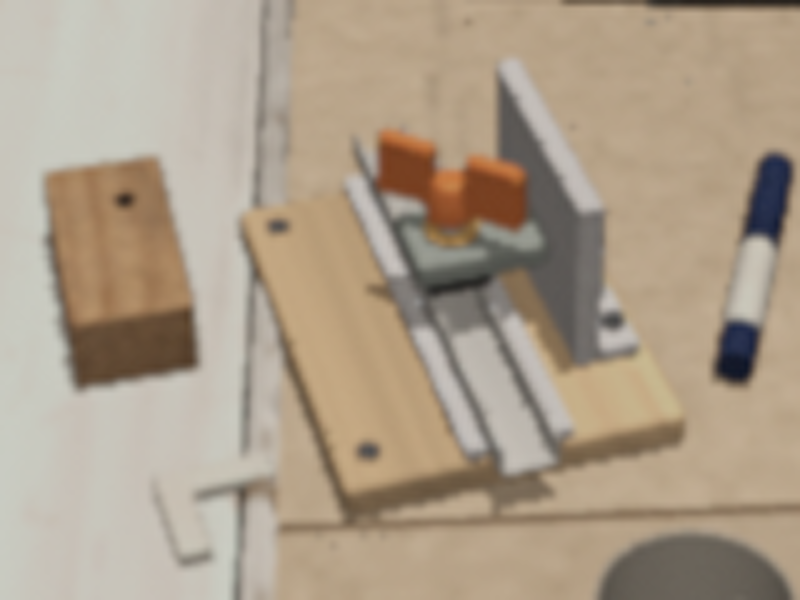

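View pics/scene_crop.png

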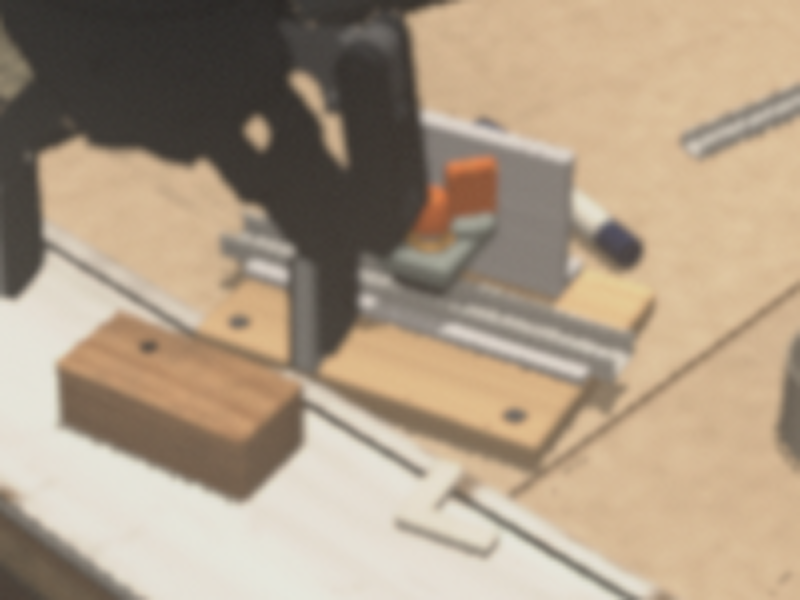

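```bash
cat > fit.py <<'E'
from h import *
from scipy.optimize import least_squares
c=cam("side");S=cam("scene")
def side(p): return np.array(p)/5+[200,250]
obs=[((33,-50,90),(578,213)),((33,50,90),(499,65)),((43,-50,90),(604,208)),((43,50,90),(518,60)),((-18,-18,52),(415,275)),((-18,18,52),(402,222)),
((11,-100,15+13),(556,462)),((-11,-100,28),(504,473))]
def W(p,X):
    a=p[2];X=np.array(X,float);return np.array([p[0]+np.cos(a)*X[...,0]-np.sin(a)*X[...,1],p[1]+np.sin(a)*X[...,0]+np.cos(a)*X[...,1],X[...,2]]).T
J=np.array([o[0] for o in obs]);P=np.array([side(o[1]) for o in obs])
use=[0,1,2,3,4,5]
for u in (use,list(range(8))):
    r=least_squares(lambda p:(proj(c,W(p,J[u]))-P[u]).ravel(),[500,-310,.3],x_scale=[10,10,.1],loss='soft_l1')
    print(r.x,(proj(c,W(r.x,J))-P).round(1).tolist())
p=r.x
# wings
wob=[(30,3.5,15.5,(379,130)),(-30,3.5,15.5,(528,172))]
for q in np.arange(0,3.2,.2):
    a=p[2]+np.pi/2-q;u=np.array([np.cos(a),np.sin(a)])
    z=76.5-.955*q+2
    pts=[[p[0]+s*30*u[0],p[1]+s*30*u[1],z] for s in(1,-1)]
    e=(proj(c,pts)-[200,250])*5
    print(round(q,1),e.round().tolist())
print((proj(c,[[p[0],p[1],79]])-[200,250])*5)
E
python3 fit.py
```

```text
[ 4.99184591e+02 -3.25213695e+02  2.52602568e-01] [[0.2, 0.7], [-0.7, -0.1], [0.3, 0.7], [0.4, 0.0], [0.5, -0.4], [-2.1, -1.3], [1.3, -2.0], [-0.3, -1.5]]
[ 4.99060036e+02 -3.26604590e+02  2.46816248e-01] [[0.1, 1.3], [-0.6, 0.3], [0.2, 1.3], [0.6, 0.5], [0.4, 0.0], [-2.1, -0.9], [0.9, -1.3], [-0.7, -0.9]]
0.0 [[428.0, 135.0], [473.0, 229.0]]
0.2 [[444.0, 133.0], [457.0, 231.0]]
0.4 [[460.0, 134.0], [440.0, 231.0]]
0.6 [[475.0, 136.0], [424.0, 230.0]]
0.8 [[490.0, 140.0], [409.0, 226.0]]
1.0 [[503.0, 146.0], [395.0, 221.0]]
1.2 [[514.0, 153.0], [384.0, 214.0]]
1.4 [[522.0, 162.0], [376.0, 206.0]]
1.6 [[528.0, 171.0], [371.0, 197.0]]
1.8 [[531.0, 181.0], [369.0, 187.0]]
2.0 [[531.0, 191.0], [370.0, 178.0]]
2.2 [[527.0, 201.0], [374.0, 169.0]]
2.4 [[520.0, 211.0], [382.0, 161.0]]
2.6 [[511.0, 219.0], [392.0, 153.0]]
2.8 [[499.0, 227.0], [404.0, 148.0]]
3.0 [[484.0, 232.0], [418.0, 143.0]]
[[450.11294541 179.34206893]]
```

```bash
python3 -c "
from h import *
s=sense();R=Ro.from_euler('xyz',s['eef_rot']).as_matrix();print(R.round(3))
"
```

```text
[[-0.     0.387 -0.922]
 [-0.    -0.922 -0.387]
 [-1.     0.     0.   ]]
```

>>> servo_tool(targets=[[0,0,0,0,0,0],[-1,0,0,0,0,0],[0,0,0,0,0,0]], grip=0, grip_force=40)

```text
time_s: 0.95
position: [203.8, -485.3, 279.0]
eef_rot: [1.433, 1.566, -1.311]
force: [0.2, -0.5, 1.1]
grip_width: 51.6
```

>>> servo_tool(targets=[[0,-0.1,-0.85,-0.8,0,0],[0,-0.2,-0.8,0,0,0],[0,-0.15,-0.85,0,0,0],[0,-0.15,-0.85,0,0,0],[0,-0.15,-0.85,0,0,0],[0,-0.15,-0.85,0,0,0],[0,-0.15,-0.85,0,0,0],[0,-0.15,-0.85,0,0,0],[0,-0.15,-0.85,0,0,0],[0,-0.15,-0.85,0,0,0]])

```text
time_s: 1.78
position: [407.6, -325.5, 275.4]
eef_rot: [1.794, 1.57, -0.854]
force: [-0.1, -0.5, -0.1]
grip_width: 0.4
```

>>> servo_tool(targets=[[0,0,0,-1,0,0],[0,0,0,-1,0,0],[0,0,0,-1,0,0],[0,0,0,-1,0,0],[0,0,0,-1,0,0],[0,0,0,-1,0,0],[0,0,0,-1,0,0],[0,0,0,-1,0,0],[0,0,0,-1,0,0],[0,0,0,-1,0,0]])

```text
time_s: 2.62
position: [406.7, -326.4, 275.3]
eef_rot: [0.592, 1.57, -0.85]
force: [0.4, -0.8, -0.2]
grip_width: 0.0
```

>>> servo_tool(targets=[[0,0,0,-1,0,0],[0,0,0,-1,0,0],[0,0,0,-1,0,0],[0,0,0,-1,0,0],[0,0,0,-1,0,0],[0,0,0,-1,0,0],[0,0,0,-1,0,0],[0,0,0,-1,0,0],[0,0,0,0,0,0],[0,0,0,0,0,0]])

```text
time_s: 3.45
position: [406.6, -326.4, 275.4]
eef_rot: [-0.321, 1.571, -0.813]
force: [0.4, 0.6, -0.5]
grip_width: -0.2
```

```bash
cat > look.py <<'E'
import sys
from h import *
tag=sys.argv[1]
s=sense();R=Ro.from_euler('xyz',s['eef_rot']).as_matrix();print(s['time_s'],s['position'].round(1),R.round(3).tolist(),"psi",np.arctan2(R[1,2],R[0,2]).round(3),s['joint_pos'].round(2),s['grip_width'],s['force'].round(1))
for n in ("side","wrist"):
    f=grab_frame(n);
    if n=="side": f=cv2.resize(f[200:360,190:390],None,fx=4,fy=4,interpolation=cv2.INTER_CUBIC)
    cv2.imwrite(f"pics/{n}{tag}.png",f[:,:,::-1])
E
python3 look.py 1
```

```text
3.45 [ 406.6 -326.4  275.4] [[0.0, 0.472, 0.882], [-0.0, 0.882, -0.472], [-1.0, -0.0, 0.0]] psi -0.492 [-0.82  0.27 -0.1   1.2   0.   -0.33] -0.1602463614306078 [ 0.4  0.6 -0.5]
```

View pics/side1.png

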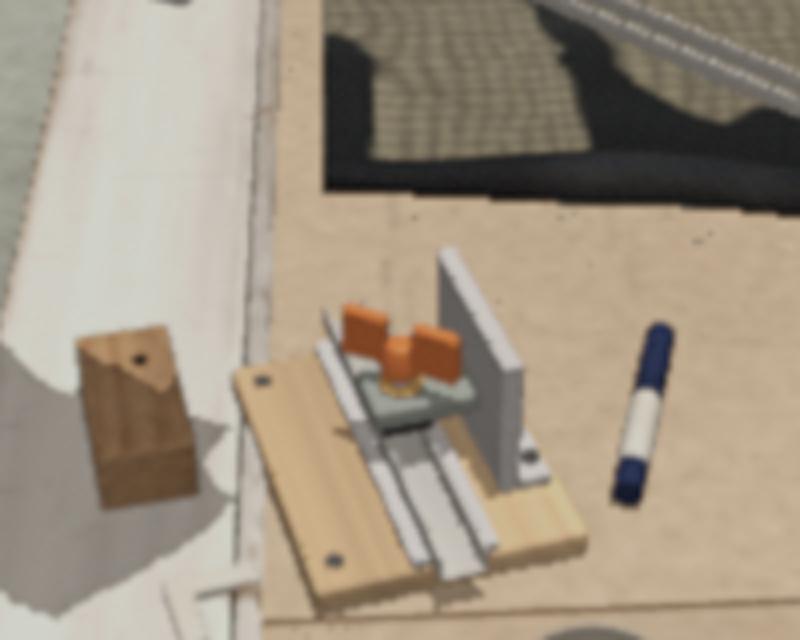

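View pics/wrist1.png

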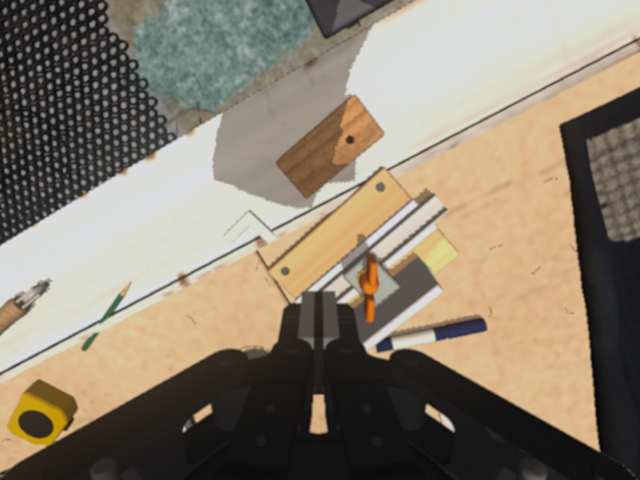

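```bash
python3 -c "
import cv2
f=cv2.imread('pics/wrist1.png')
cv2.imwrite('pics/w1c.png',cv2.resize(f[220:400,240:480],None,fx=3.33,fy=3.33,interpolation=cv2.INTER_CUBIC))
"
```

```text
(no output)
```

View pics/w1c.png

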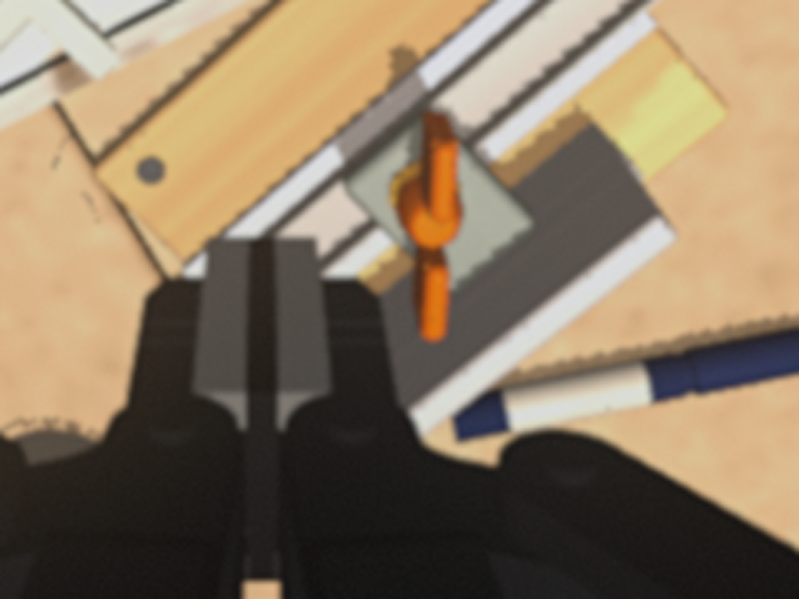

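```bash
python3 -c "
from h import *
s=sense();c=cam('wrist',s)
P=[px2z(c,(240+x/3.33,220+y/3.33),89.8) for x,y in((447,120),(435,337))]
print(np.round(P,1),np.mean(P,0),np.linalg.norm(P[0]-P[1]),np.arctan2(*(P[0]-P[1])[1::-1]))
# fence top edge
F=[px2z(c,(240+x/3.33,220+y/3.33),90) for x,y in((405,410),(655,215))]
print(np.round(F,1),np.linalg.norm(F[0]-F[1]),np.arctan2(*(F[1]-F[0])[1::-1])-np.pi/2, np.mean(F,0))
a=.25
for p in ((499,-325.5),):
  print(np.array([p[0]+33*np.cos(a),p[1]+33*np.sin(a)]))
  e=proj(c,[[p[0],p[1],76.8]]);print((e-[240,220])*3.33)
"
```

```text
[[ 465.2 -302.1   89.8]
 [ 522.  -333.    89.8]] [ 493.60037467 -317.52581173   89.8       ] 64.70935494423797 2.643764288024849
[[ 539.1 -350.7   90. ]
 [ 516.5 -264.3   90. ]] 89.34881271618502 0.25671526884266704 [ 527.79411028 -307.5000752    90.        ]
[ 530.97410992 -317.33566934]
[[417.58976284 238.98032102]]
```

```bash
python3 -c "
from h import *
f=grab_frame('scene');cv2.imwrite('pics/sc2.png',cv2.resize(f[260:360,270:410,::-1],None,fx=5.7,fy=5.7,interpolation=cv2.INTER_CUBIC))
"
```

```text
(no output)
```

View pics/sc2.png

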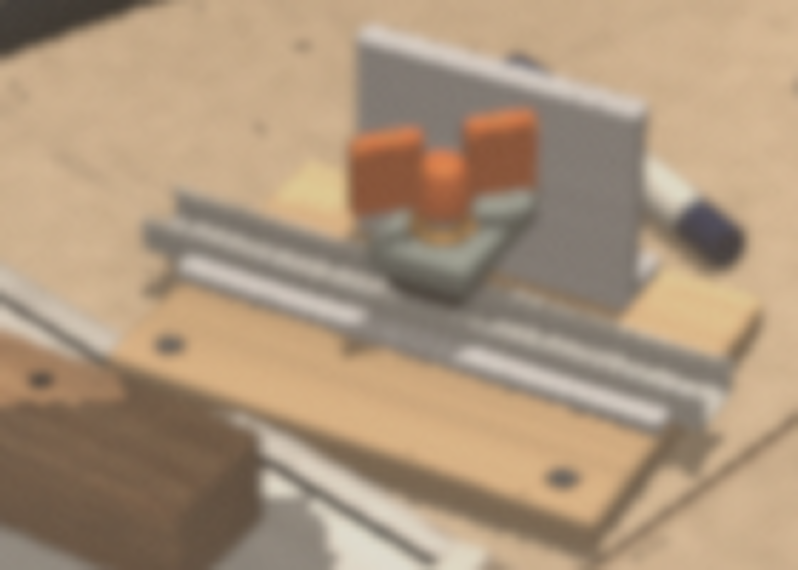

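```bash
cat > fit2.py <<'E'
from h import *
from scipy.optimize import least_squares
s=sense();C={'side':cam('side'),'scene':cam('scene'),'wrist':cam('wrist',s)}
off={'side':(5,200,250,2.1),'scene':(5.7,270,260,1.7),'wrist':(3.33,240,220,.85)}
obs=[('side',(33,-50,90),(578,213)),('side',(33,50,90),(499,65)),('side',(43,-50,90),(604,208)),('side',(43,50,90),(518,60)),
('scene',(33,-50,90),(637,117)),('scene',(33,50,90),(358,42)),('scene',(43,-50,90),(648,104)),('scene',(43,50,90),(372,24)),
('wrist',(33,50,90),(655,215)),('wrist',(43,50,90),(676,237)),
('side','hub',(450,178)),('scene','hub',(443,158)),
('wrist','t+',(448,118)),('wrist','t-',(435,338)),
('side','t+',(380,131)),('side','t-',(526,170)),
('scene','t+',(351,141)),('scene','t-',(537,110))]
def P(p,o):
    a=p[2]
    if o=='hub': return [p[0],p[1],79-.955*p[3]]
    if o in('t+','t-'):
        w=a+np.pi/2-p[3]+np.pi; k=30 if o=='t+' else -30
        return [p[0]+k*np.cos(w),p[1]+k*np.sin(w),92-.955*p[3]]
    return [p[0]+np.cos(a)*o[0]-np.sin(a)*o[1],p[1]+np.sin(a)*o[0]+np.cos(a)*o[1],o[2]]
def res(p,cams=('side','scene','wrist')):
    r=[]
    for n,o,uv in obs:
        if n not in cams: continue
        k,u,v,w=off[n]
        r.append((proj(C[n],[P(p,o)])[0]-[u+uv[0]/k,v+uv[1]/k])*w)
    return np.array(r)
for cs in (('side',),('scene',),('wrist',),('side','scene'),('side','scene','wrist')):
    r=least_squares(lambda p:res(p,cs).ravel(),[498,-322,.25,2.3],x_scale=[10,10,.1,.1],loss='soft_l1')
    print(cs,r.x.round(3)); 
print(res(r.x).round(1).tolist())
E
python3 fit2.py
```

```text
('side',) [ 4.99377e+02 -3.23364e+02  2.44000e-01  2.28700e+00]
('scene',) [ 4.98740e+02 -3.22387e+02  2.42000e-01  2.31400e+00]
('wrist',) [ 4.92106e+02 -3.17748e+02  1.67000e-01  2.24400e+00]
('side', 'scene') [ 4.99134e+02 -3.22760e+02  2.45000e-01  2.30200e+00]
('side', 'scene', 'wrist') [ 4.99003e+02 -3.22190e+02  2.48000e-01  2.31300e+00]
[[-0.2, -0.5], [-1.5, -2.0], [0.0, -0.6], [0.8, -1.7], [0.5, 0.2], [-1.1, -2.2], [1.4, -0.4], [-0.7, -0.9], [-0.3, 2.4], [-0.1, 3.0], [-0.2, -0.4], [0.1, 0.8], [-2.3, 9.0], [-1.5, 3.5], [-1.2, -1.3], [-1.2, -0.1], [-0.2, -0.0], [-0.3, -0.3]]
```

>>> servo_tool(targets=[[0.7,0.116,0.33,0,0,0],[0.7,0.116,0.33,0,0,0],[0.7,0.116,0.33,0,0,0],[0.7,0.116,0.33,0,0,0],[0.7,0.116,0.33,0,0,0],[0.7,0.116,0.33,0,0,0],[0,0,0,0,0,0],[0,0,0,0,0,0]])

```text
time_s: 4.27
position: [468.3, -335.1, 148.5]
eef_rot: [2.928, 1.568, 2.44]
force: [-0.6, 0.2, 0.3]
grip_width: 0.2
```

```bash
python3 look.py 2
```

```text
4.2667 [ 468.3 -335.1  148.5] [[-0.002, 0.47, 0.883], [0.002, 0.883, -0.47], [-1.0, 0.001, -0.002]] psi -0.489 [-0.75  0.46 -0.17  0.95 -0.   -0.26] 0.1763855298454734 [-0.6  0.2  0.3]
```

View pics/side2.png

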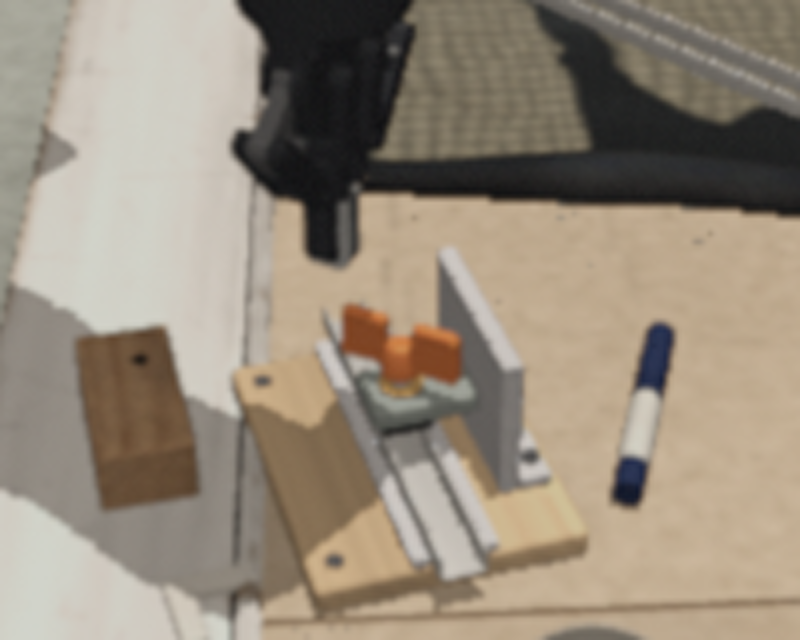

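View pics/wrist2.png

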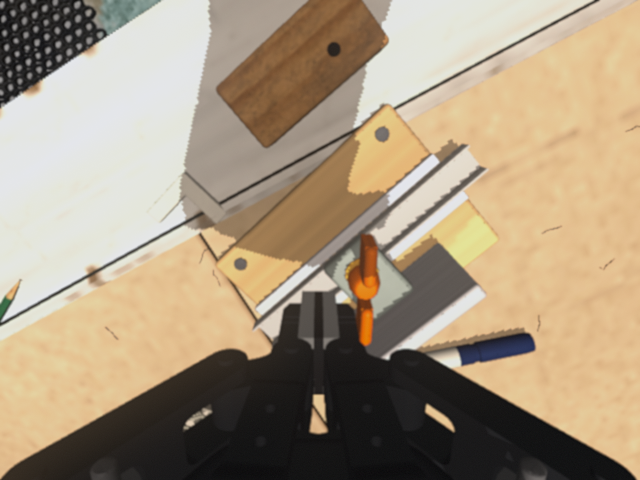

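```bash
python3 -c "
from h import *
s=sense();c=cam('wrist',s)
p=np.array([499.0,-322.6]);w=.246+np.pi/2-2.3+np.pi;u=np.array([np.cos(w),np.sin(w)]);n=np.array([-u[1],u[0]])
f=cv2.imread('pics/wrist2.png')
for k in(1,-1):
  Q=[[*(p+k*30*u+3.5*n),89.8],[*(p+k*30*u-3.5*n),89.8],[*(p+k*10*u-3.5*n),89.8],[*(p+k*10*u+3.5*n),89.8]]
  e=proj(c,Q);print(e.round().tolist());cv2.polylines(f,[e.round().astype(int)],True,(0,255,0))
e=proj(c,[[*p,76.8],[*(s['position'][:2]),s['position'][2]-14]]);print(e)
for q in e: cv2.circle(f,tuple(q.round().astype(int)),2,(255,0,255),-1)
cv2.imwrite('pics/w2o.png',cv2.resize(f[200:360,280:480],None,fx=4,fy=4))
"
```

```text
[[361.0, 252.0], [374.0, 251.0], [373.0, 286.0], [360.0, 286.0]]
[[358.0, 350.0], [370.0, 349.0], [371.0, 319.0], [359.0, 319.0]]
[[362.86197583 292.20994729]
 [317.94553133 311.55733841]]
```

View pics/w2o.png

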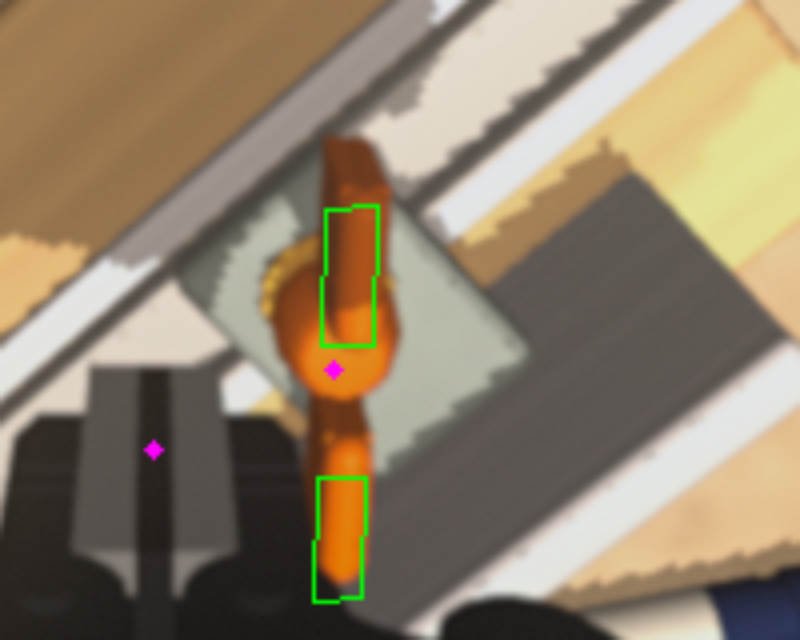

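>>> servo_tool(targets=[[0.6,0,0,0,0,0],[0.6,0,0,0,0,0],[0.6,0,0,0,0,0],[0,0,0,0,0,0],[0,0.1,0,0,0,0],[0,0.1,0,0,0,0],[0,0.05,0,0,0,0],[0,0,0,0,0,0],[0,0,0,0,0,0]])

```text
time_s: 5.12
position: [472.9, -329.3, 96.2]
eef_rot: [-0.259, 1.569, -0.746]
force: [-0.9, -0.6, 0.7]
grip_width: 0.1
```

```bash
python3 look.py 3
```

```text
5.1167 [ 472.9 -329.3   96.2] [[0.001, 0.468, 0.884], [-0.001, 0.884, -0.468], [-1.0, -0.0, 0.001]] psi -0.487 [-0.74  0.51 -0.24  0.82 -0.   -0.25] 0.07800058419815555 [-0.9 -0.6  0.7]
```

View pics/side3.png

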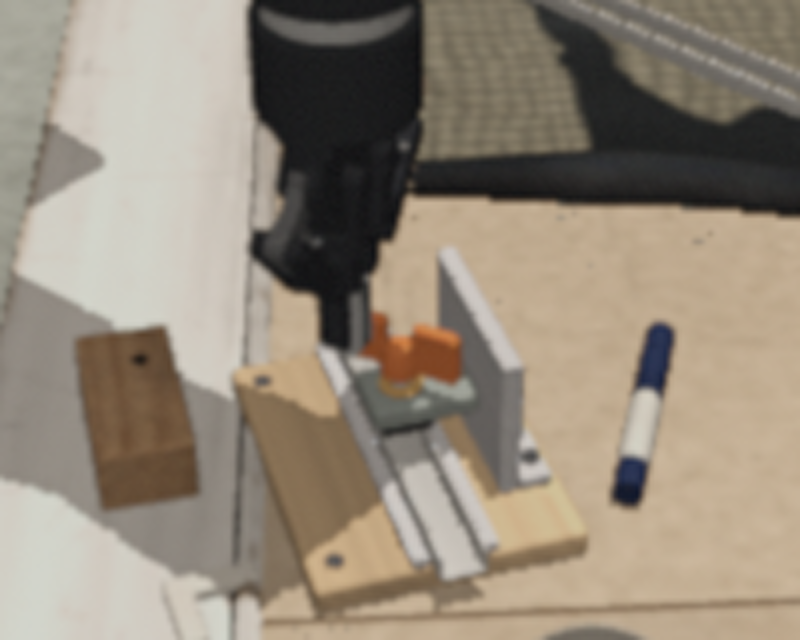

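View pics/wrist3.png

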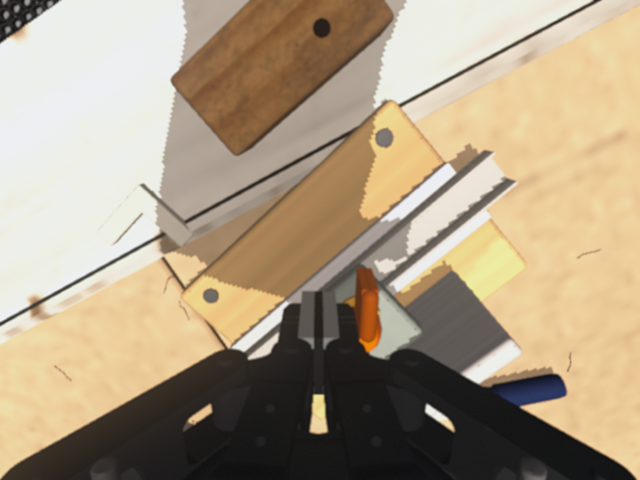

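>>> servo_tool(targets=[[0.015,0.07,-0.056,0.83,0,0],[0.015,0.07,-0.056,0.83,0,0],[0.015,0.07,-0.056,0.83,0,0],[0.015,0.07,-0.056,0.83,0,0],[0.015,0.07,-0.056,0.83,0,0],[0.015,0.07,-0.056,0.83,0,0],[0.015,0.07,-0.056,0.83,0,0],[0,0,0,0,0,0]])

```text
time_s: 5.88
position: [474.4, -310.8, 92.4]
eef_rot: [-0.744, 1.57, -1.934]
force: [-0.6, -0.5, 2.0]
grip_width: -0.1
```

```bash
cat >> look.py <<'E'
a=np.array([499,-322.6]);d=a-s['position'][:2]
print("r",(R[:2,2]@d).round(1),"d",(R[:2,1]@d).round(1),"q_if_flat",(.246+np.pi/2+np.pi-(np.arctan2(R[1,2],R[0,2])+np.pi)).round(3))
E
python3 look.py 4
```

```text
5.8833 [ 474.4 -310.8   92.4] [[-0.0, 0.928, 0.372], [-0.0, 0.372, -0.928], [-1.0, -0.0, 0.0]] psi -1.189 [-0.71  0.5  -0.27  0.8  -0.    0.48] -0.11528301538770126 [-0.6 -0.5  2. ]
r 20.2 d 18.5 q_if_flat 3.006
```

View pics/side4.png

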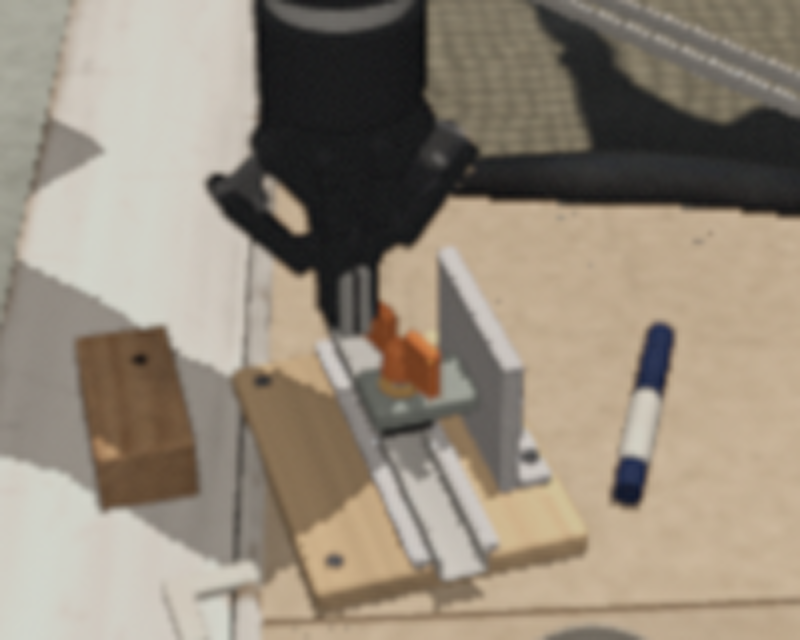

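View pics/wrist4.png

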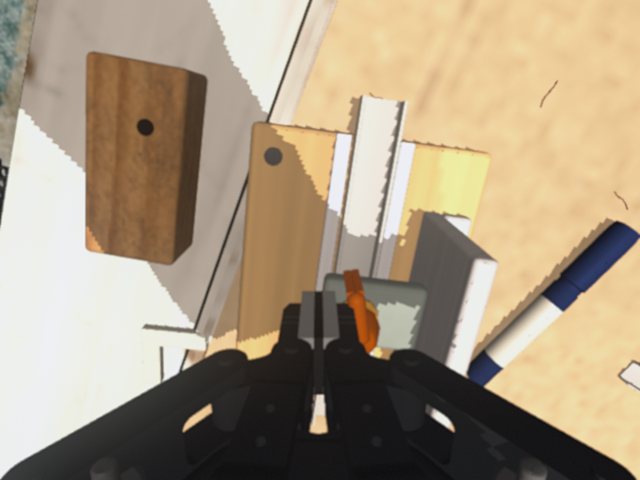

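>>> servo_tool(targets=[[0.01,0.09,-0.056,0.7,0,0],[0.01,0.09,-0.056,0.7,0,0],[0.01,0.08,-0.056,0.83,0,0],[0.01,0.07,-0.056,0.83,0,0],[0.01,0.07,-0.056,0.83,0,0],[0.01,0.07,-0.056,0.83,0,0],[0.01,0.07,-0.056,0.83,0,0],[0,0,0,0,0,0]])

```text
time_s: 6.65
position: [488.9, -297.3, 90.1]
eef_rot: [-0.817, 1.57, -2.669]
force: [-1.7, -0.5, 2.4]
grip_width: -0.1
```

```bash
python3 look.py 5
```

```text
6.65 [ 488.9 -297.3   90.1] [[-0.0, 0.961, -0.278], [-0.0, -0.278, -0.961], [-1.0, -0.0, 0.0]] psi -1.852 [-0.67  0.51 -0.26  0.81 -0.    1.18] -0.11851539978399608 [-1.7 -0.5  2.4]
r 21.5 d 16.8 q_if_flat 3.669
```

View pics/side5.png

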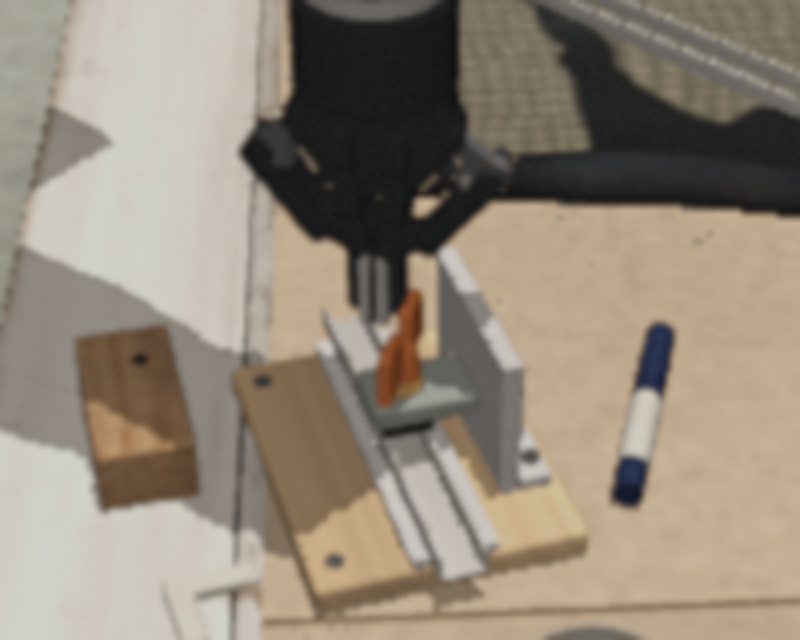

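View pics/wrist5.png

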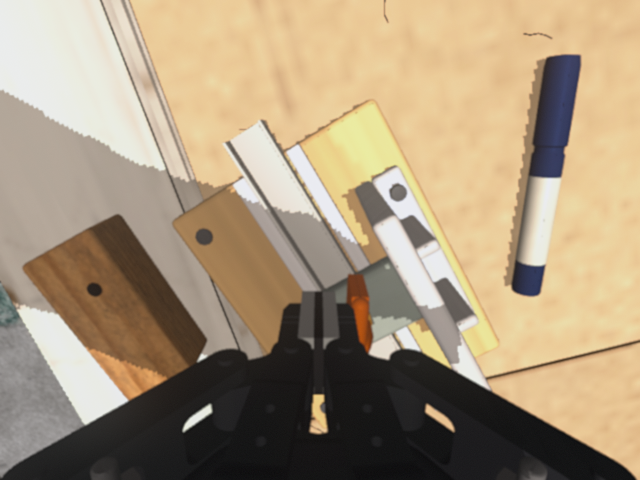

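>>> servo_tool(targets=[[0.01,0.07,-0.056,0.83,0,0],[0.01,0.07,-0.056,0.83,0,0],[0.01,0.07,-0.056,0.83,0,0],[0.01,0.07,-0.056,0.83,0,0],[0.01,0.07,-0.056,0.83,0,0],[0,0,0,0,0,0],[0,0,0,0,0,0]])

```text
time_s: 7.33
position: [501.7, -294.4, 88.4]
eef_rot: [-1.847, 1.57, 2.094]
force: [-1.8, 0.6, 1.3]
grip_width: -0.0
```

```bash
python3 look.py 6
```

```text
7.3333 [ 501.7 -294.4   88.4] [[-0.0, 0.716, -0.698], [0.001, -0.698, -0.716], [-1.0, -0.001, -0.0]] psi -2.343 [-0.66  0.53 -0.23  0.82  0.    1.69] -0.04509938709883797 [-1.8  0.6  1.3]
r 22.1 d 17.7 q_if_flat 4.16
```

View pics/side6.png

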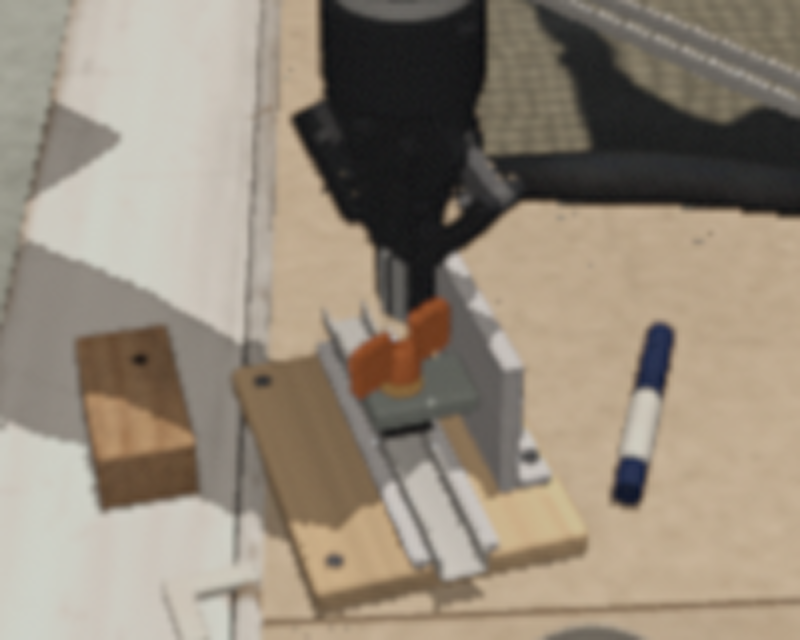

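View pics/wrist6.png

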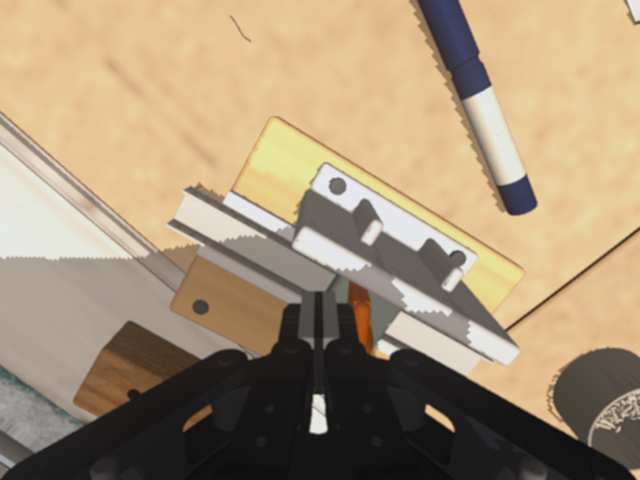

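>>> servo_tool(targets=[[0,-0.25,0,0,0,0],[0,-0.15,0,0,0,0],[-0.75,0,0,0,0,0],[-0.75,0,0,0,0,0],[0,0,0,-1,0,0],[0,0,0,-1,0,0],[0,0,0,-1,0,0],[0,0,0,-1,0,0],[0,0,0,-1,0,0],[0,0,0,-1,0,0]])

```text
time_s: 8.27
position: [493.2, -285.8, 133.6]
eef_rot: [1.554, 1.571, -0.067]
force: [-0.6, -0.2, -0.0]
grip_width: -0.1
```

>>> servo_tool(targets=[[0,0,0,-1,0,0],[0,0,0,-1,0,0],[0,0,0,-1,0,0],[0,0,0,-1,0,0],[0,0,0,-1,0,0],[0,0,0,-1,0,0],[0,0,0,-1,0,0],[0,0,0,-1,0,0],[0,0,0,-1,0,0],[0,0,0,-1,0,0]])

```text
time_s: 9.1
position: [493.2, -285.8, 133.6]
eef_rot: [0.55, 1.571, 0.128]
force: [0.2, -0.4, 0.4]
grip_width: -0.3
```

>>> servo_tool(targets=[[0,0,0,-1,0,0],[0,0,0,-1,0,0],[0,0,0,-1,0,0],[0,0,0,-1,0,0],[0,0,0,-1,0,0],[0,0,0,-1,0,0],[0,0,0,-1,0,0],[0,0,0,-1,0,0],[0,0,0,-1,0,0],[0,0,0,-1,0,0]])

```text
time_s: 9.93
position: [493.2, -285.9, 133.6]
eef_rot: [-0.799, 1.57, -0.02]
force: [0.0, 0.2, -0.6]
grip_width: 0.3
```

```bash
python3 look.py 7; cp look.py look7.py; python3 -c "
from h import *
s=sense();R=Ro.from_euler('xyz',s['eef_rot']).as_matrix()
print(R.T@(np.array([506.5,-356.8,s['position'][2]])-s['position'])/30)"
```

```text
9.9333 [ 493.2 -285.9  133.6] [[0.0, -0.702, 0.712], [-0.0, 0.712, 0.702], [-1.0, -0.0, 0.0]] psi 0.779 [-0.65  0.46 -0.21  0.9   0.   -1.43] 0.2935441410538366 [ 0.   0.2 -0.6]
r -21.7 d -30.2 q_if_flat 1.038
[-2.30040205e-05 -2.00002360e+00 -1.33608510e+00]
```

View pics/side7.png

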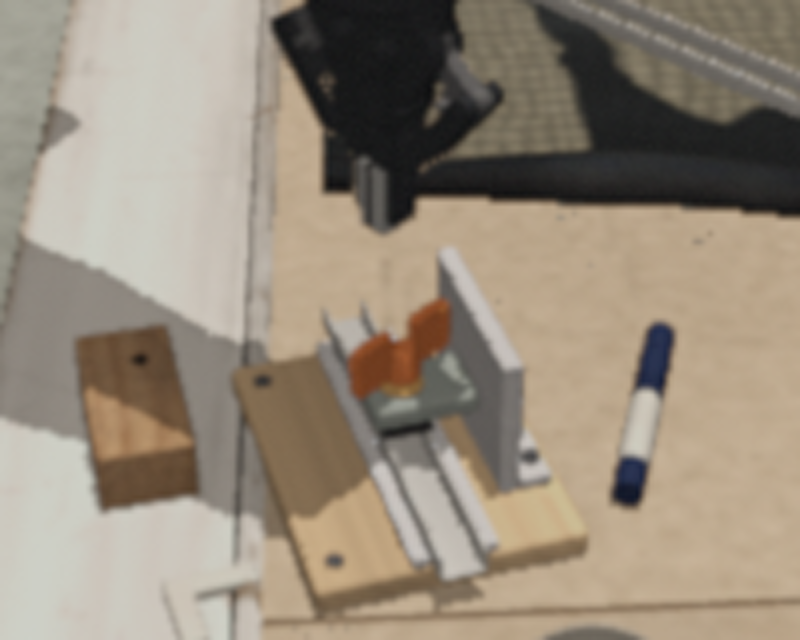

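>>> servo_tool(targets=[[0,-0.5,-0.33,0,0,0],[0,-0.5,-0.33,0,0,0],[0,-0.5,-0.33,0,0,0],[0,-0.5,-0.33,0,0,0],[0,0,0,-0.6,0,0],[0,0,0,0,0,0],[0,0,0,0,0,0]])

```text
time_s: 10.62
position: [506.5, -356.5, 133.4]
eef_rot: [1.22, 1.57, 2.059]
force: [1.1, -0.1, 0.6]
grip_width: 0.3
```

```bash
python3 look.py 8
```

```text
10.6167 [ 506.5 -356.5  133.4] [[-0.0, -0.744, 0.668], [0.001, 0.668, 0.744], [-1.0, 0.001, 0.0]] psi 0.839 [-0.73  0.55 -0.06  0.96  0.   -1.57] 0.25783301478283427 [ 1.1 -0.1  0.6]
r 20.2 d 28.2 q_if_flat 0.978
```

View pics/wrist8.png

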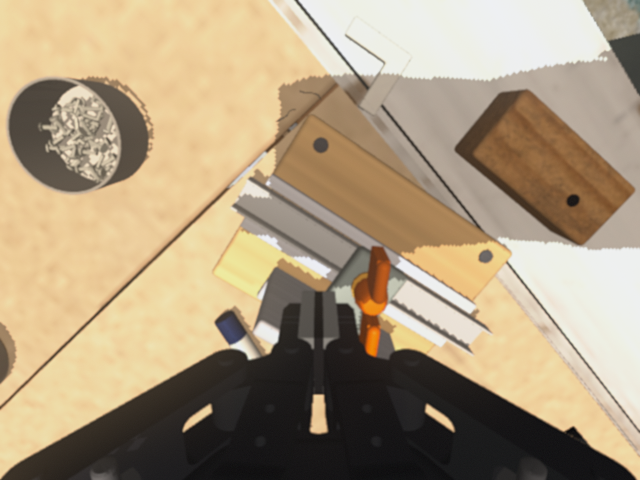

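>>> servo_tool(targets=[[0.7,0,0,0,0,0],[0.7,0,0,0,0,0],[0,0,0,0,0,0],[0,0.15,0,0,0,0],[0,0.15,0,0,0,0],[0.005,0.1,-0.056,0.83,0,0],[0.005,0.072,-0.056,0.83,0,0],[0.005,0.072,-0.056,0.83,0,0],[0.005,0.072,-0.056,0.83,0,0],[0,0,0,0,0,0]])

```text
time_s: 11.55
position: [489.1, -348.3, 92.6]
eef_rot: [-1.251, 1.568, -0.811]
force: [0.6, -0.3, 0.2]
grip_width: 0.3
```

```bash
python3 look.py 9
```

```text
11.55 [ 489.1 -348.3   92.6] [[0.002, -0.426, 0.905], [-0.002, 0.905, 0.426], [-1.0, -0.002, 0.001]] psi 0.44 [-0.74  0.55 -0.17  0.84 -0.   -1.18] 0.2576580252554955 [ 0.6 -0.3  0.2]
r 19.9 d 19.0 q_if_flat 1.377
```

View pics/wrist9.png

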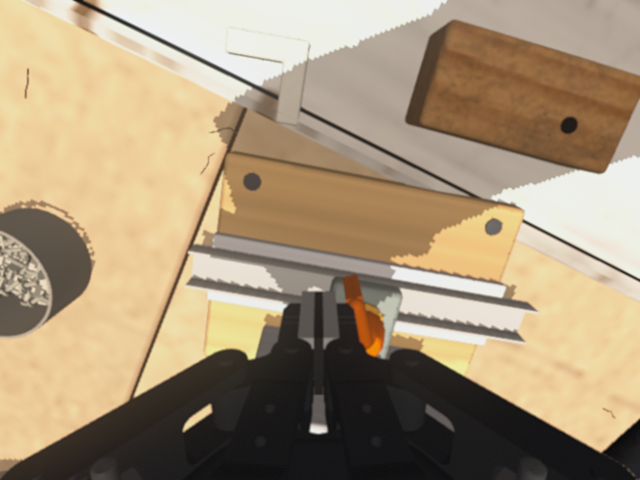

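View pics/side9.png

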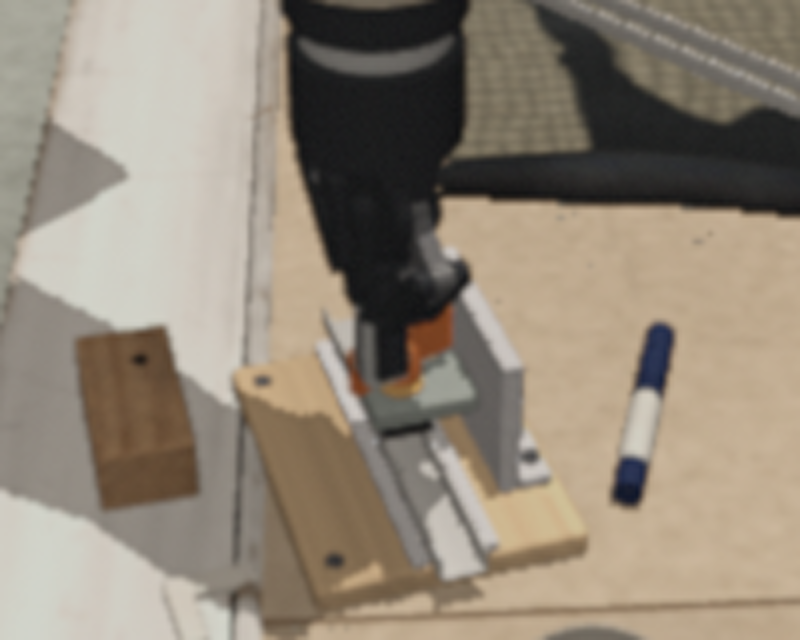

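>>> servo_tool(targets=[[0.01,0.1,-0.056,0.7,0,0],[0.01,0.1,-0.056,0.7,0,0],[0.01,0.072,-0.056,0.83,0,0],[0.01,0.072,-0.056,0.83,0,0],[0.01,0.072,-0.056,0.83,0,0],[0.01,0.072,-0.056,0.83,0,0],[0.01,0.072,-0.056,0.83,0,0],[0.01,0.072,-0.056,0.83,0,0],[0.01,0.072,-0.056,0.83,0,0],[0,0,0,0,0,0]])

```text
time_s: 12.48
position: [472.4, -328.7, 89.1]
eef_rot: [-0.641, 1.57, -1.064]
force: [-0.8, -0.8, 2.9]
grip_width: -0.0
```

```bash
python3 look.py 10
```

```text
12.4833 [ 472.4 -328.7   89.1] [[0.001, 0.41, 0.912], [-0.001, 0.912, -0.41], [-1.0, -0.001, 0.001]] psi -0.422 [-0.73  0.51 -0.25  0.81 -0.   -0.31] -0.039521660367306255 [-0.8 -0.8  2.9]
r 21.8 d 16.5 q_if_flat 2.239
```

View pics/wrist10.png

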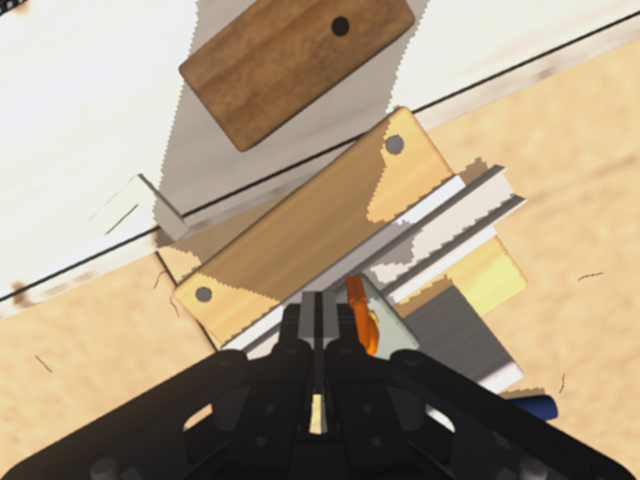

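>>> servo_tool(targets=[[0.01,0.075,-0.056,0.83,0,0],[0.01,0.075,-0.056,0.83,0,0],[0.01,0.075,-0.056,0.83,0,0],[0.01,0.075,-0.056,0.83,0,0],[0.01,0.075,-0.056,0.83,0,0],[0.005,0.075,-0.056,0.83,0,0],[0.005,0.075,-0.056,0.83,0,0],[0.005,0.075,-0.056,0.83,0,0],[0.005,0.075,-0.056,0.83,0,0],[0,0,0,0,0,0]])

```text
time_s: 13.42
position: [476.7, -304.4, 86.3]
eef_rot: [-1.495, 1.571, -2.812]
force: [-0.8, -0.1, 0.0]
grip_width: -0.1
```

```bash
python3 look.py 11
```

```text
13.4167 [ 476.7 -304.4   86.3] [[-0.0, 0.968, 0.251], [-0.0, 0.251, -0.968], [-1.0, -0.0, 0.0]] psi -1.317 [-0.7   0.5  -0.28  0.79 -0.    0.62] -0.13093102402972887 [-0.8 -0.1  0. ]
r 23.2 d 17.0 q_if_flat 3.134
```

View pics/wrist11.png

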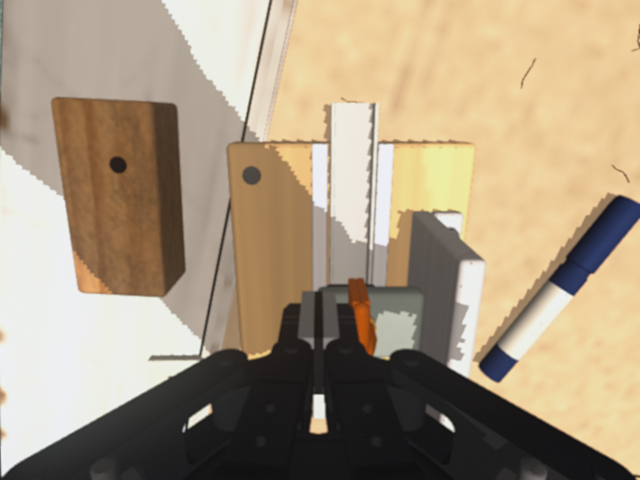

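>>> servo_tool(targets=[[0,0.08,-0.056,0.83,0,0],[0,0.08,-0.056,0.83,0,0],[0,0.08,-0.056,0.83,0,0],[0,0.08,-0.056,0.83,0,0],[0,0,0,0,0,0]])

```text
time_s: 13.93
position: [485.0, -296.8, 85.9]
eef_rot: [-1.719, 1.57, 2.849]
force: [-2.1, -0.6, -0.1]
grip_width: -0.1
```

>>> servo_tool(targets=[[0,0.08,-0.056,0.83,0,0],[0,0.08,-0.056,0.83,0,0],[0,0,0,0,0,0]])

```text
time_s: 14.18
position: [490.2, -294.4, 85.9]
eef_rot: [-1.613, 1.57, 2.757]
force: [-3.5, -1.4, -0.4]
grip_width: 0.2
```

```bash
python3 look.py 12
```

```text
14.1833 [ 490.2 -294.4   85.9] [[-0.001, 0.942, -0.335], [0.0, -0.335, -0.942], [-1.0, -0.001, -0.0]] psi -1.913 [-0.67  0.51 -0.26  0.8  -0.    1.24] 0.19363167367700404 [-3.5 -1.4 -0.4]
r 23.6 d 17.7 q_if_flat 3.729
```

View pics/wrist12.png

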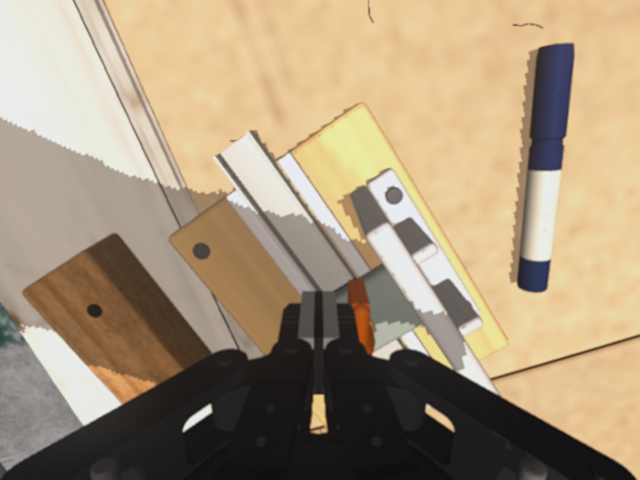

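View pics/side12.png

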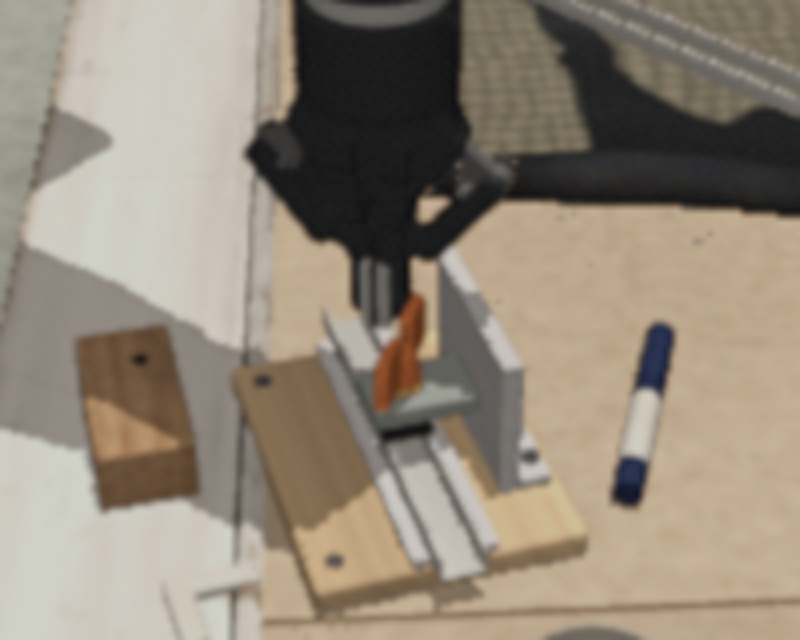

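>>> servo_tool(targets=[[0,0.08,-0.056,0.83,0,0],[0,0.08,-0.056,0.83,0,0],[0,0,0,0,0,0]])

```text
time_s: 14.53
position: [495.9, -293.0, 85.9]
eef_rot: [-1.627, 1.57, 2.544]
force: [-3.3, -0.2, 0.6]
grip_width: -0.0
```

>>> servo_tool(targets=[[0,0.08,-0.056,0.83,0,0],[0,0,0,0,0,0]])

```text
time_s: 14.7
position: [498.8, -292.8, 85.9]
eef_rot: [-1.567, 1.57, 2.506]
force: [-4.1, -0.1, 0.2]
grip_width: -0.1
```

>>> servo_tool(targets=[[0,0.08,-0.056,0.83,0,0],[0,0,0,0,0,0]])

```text
time_s: 14.87
position: [501.8, -292.9, 85.9]
eef_rot: [-1.615, 1.57, 2.358]
force: [-4.8, 1.4, 0.1]
grip_width: -0.1
```

```bash
python3 look.py 13
```

```text
14.8667 [ 501.8 -292.9   85.9] [[-0.001, 0.739, -0.674], [0.001, -0.674, -0.739], [-1.0, -0.001, -0.0]] psi -2.31 [-0.65  0.53 -0.23  0.81  0.    1.66] -0.0894185341703626 [-4.8  1.4  0.1]
r 23.8 d 18.0 q_if_flat 4.127
```

View pics/wrist13.png

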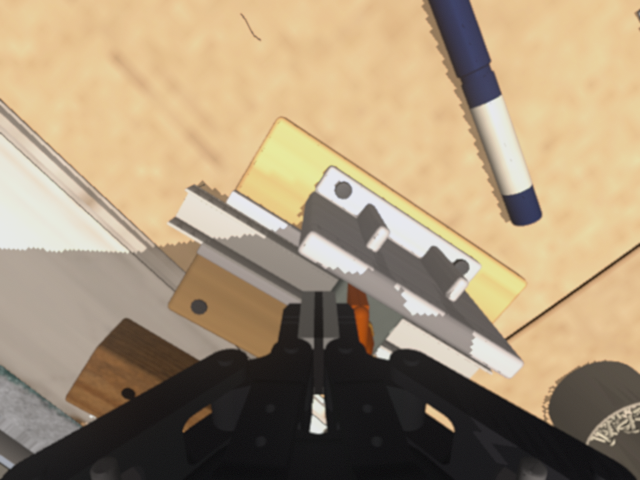

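View pics/side13.png

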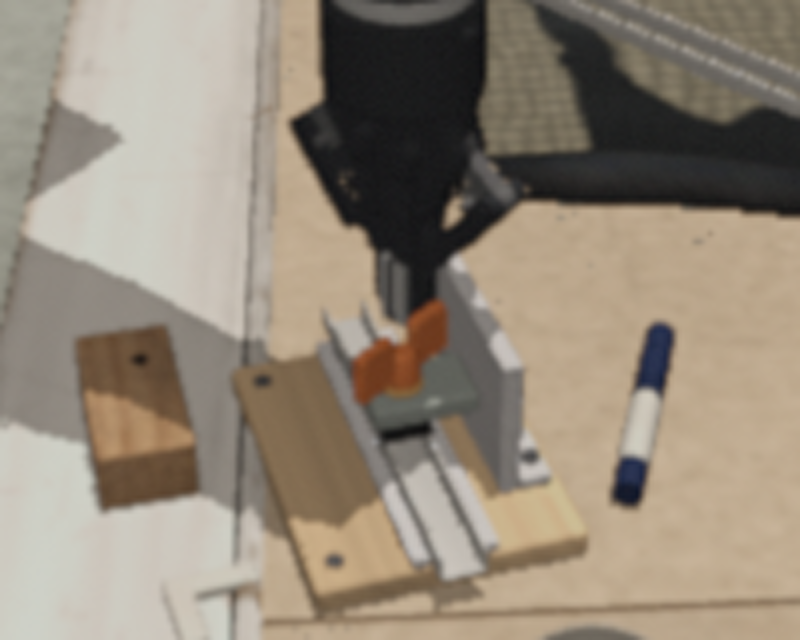

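>>> servo_tool(targets=[[0,0.08,-0.05,0.7,0,0],[0,0,0,0,0,0]])

```text
time_s: 15.13
position: [503.3, -292.5, 85.6]
eef_rot: [-1.387, 1.567, 2.501]
force: [-10.0, 3.3, 3.4]
grip_width: -0.2
```

>>> servo_tool(targets=[[0,0.07,-0.04,0.5,0,0],[0,0,0,0,0,0]])

```text
time_s: 15.3
position: [504.5, -292.3, 85.4]
eef_rot: [-1.346, 1.564, 2.484]
force: [-13.6, 7.6, 7.6]
grip_width: 0.1
```

>>> servo_tool(targets=[[0,-0.2,0,0,0,0],[0,-0.3,0,0,0,0],[-0.75,0,0,0,0,0],[-0.9,0,0,0,0,0],[-0.9,-0.9,0,0,0,0],[-0.9,-0.9,0,0,0,0],[-0.9,-0.9,0,0,0,0],[0,0,0,0,0,0],[0,0,0,0,0,0]])

```text
time_s: 16.05
position: [447.6, -220.0, 218.7]
eef_rot: [1.949, 1.565, -0.504]
force: [1.0, -0.3, -1.6]
grip_width: 0.0
```

```bash
python3 look.py 14; python3 -c "
from h import *
f=grab_frame('scene');cv2.imwrite('pics/sc14.png',cv2.resize(f[260:360,270:410,::-1],None,fx=5.7,fy=5.7,interpolation=cv2.INTER_CUBIC))
f=grab_frame('side');cv2.imwrite('pics/sd14.png',cv2.resize(f[250:370,200:360,::-1],None,fx=5,fy=5,interpolation=cv2.INTER_CUBIC))
c=cam('side');p=np.array([499,-322.6]);
for q in (6.5,6.7,6.9,7.1,7.3):
  w=.246+np.pi/2-q;u=np.array([np.cos(w),np.sin(w)])
  print(q,[((proj(cam(n),[[*(p+k*30*u),92-.955*q]])[0]-o)*f).round().tolist() for n,o,f in (('side',[200,250],5),('scene',[270,260],5.7)) for k in(1,-1)])
"
```

```text
16.05 [ 447.6 -220.   218.7] [[0.005, 0.636, -0.772], [-0.003, -0.772, -0.636], [-1.0, 0.005, -0.002]] psi -2.453 [-0.6   0.25 -0.28  1.04  0.    1.85] 0.0378556305328483 [ 1.  -0.3 -1.6]
r 25.6 d 111.8 q_if_flat 4.269
6.5 [[444.0, 111.0], [455.0, 208.0], [371.0, 102.0], [521.0, 173.0]]
6.7 [[460.0, 112.0], [438.0, 208.0], [386.0, 95.0], [506.0, 181.0]]
6.9 [[476.0, 114.0], [422.0, 206.0], [402.0, 91.0], [490.0, 187.0]]
7.1 [[490.0, 118.0], [407.0, 202.0], [420.0, 88.0], [471.0, 191.0]]
7.3 [[503.0, 124.0], [394.0, 197.0], [439.0, 87.0], [451.0, 193.0]]
```

View pics/sc14.png

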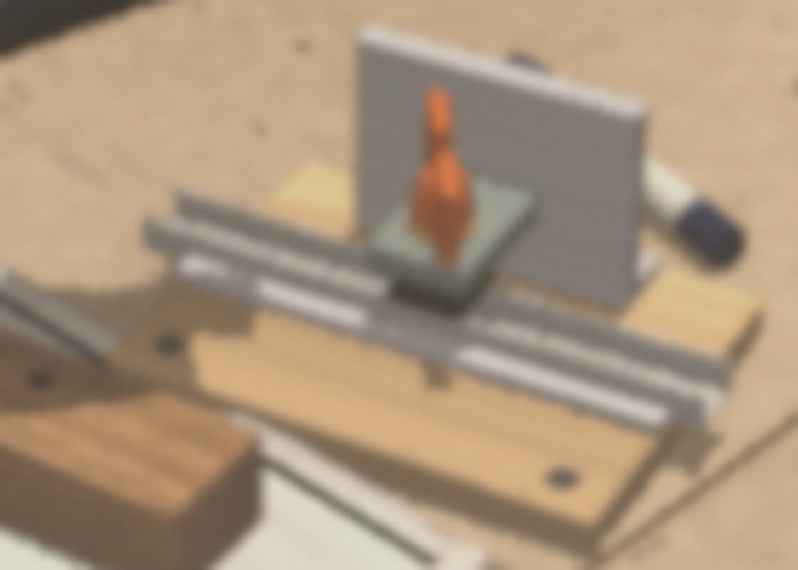

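View pics/sd14.png

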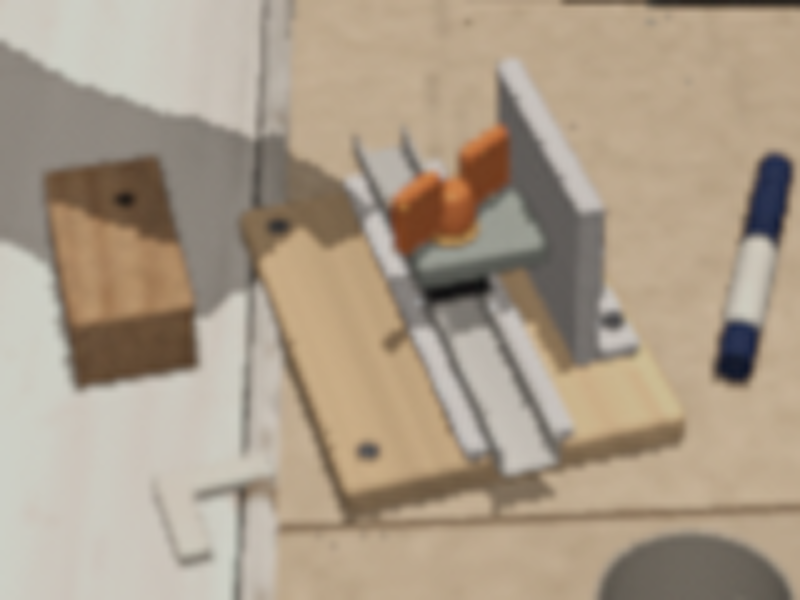

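The scene crop shows the wings edge-on, with the tip at (438,90). The 7.3 rad prediction was (439,87). Plate, profile and all four bystanders look right, and the arm is clear.

```bash
python3 -c "
from workcell import *
print(sense()['force'],sense()['qvel'].round(3));print(sign_off())"
```

```text
[-0.16933734  0.85385622  0.44300121] [-0.     0.009  0.     0.007  0.001  0.008]
the job is handed in; nothing more can be done
None
```

The profile is clamped: I turned the wing screw clockwise to about its hard stop in two pushing strokes. The job was handed in after about 16 s; `sign_off` reported no verdict.

- **Strokes:** With the gripper shut, I pushed one wing from about 2.3 to 4.1 rad. I then lifted over and pushed the other wing until the reaction force jumped from about 5 N to 16 N. The wing was only ever pressed on its push side.
- **Screw angle:** In the last scene and side pictures, the wings match the prediction for about 7.25–7.3 rad; the job needs more than 6.7. The press force itself could not be read, so firm clamping rests on that angle and the hard-stop force.
- **Profile and bystanders:** The profile looks flat and unmoved in its channel. The wood block, corner key and marker show at their starting pixels in the side view. Only the tin's rim shows in that last crop, and nothing came near it.
- **Arm:** It finished about 130 mm above and to the side of the jig, with near-zero wrist force and joint speeds.
- **Disagreement:** The wrist camera first put the screw axis about 8 mm from where the scene and side cameras had it, and about 3 mm when closer. I used the scene and side value, which agreed with each other to about 1 mm, and contact came where expected.

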